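Touch the marked bush with a spring probe

TASK

Set the steel bush, red dot upward, fully down into the bore of the square inspection nest and let go of it. Then take the yellow-handled probe out of its leaning stand and hold it upright with its brass tip on the red dot, pressing lightly so that the spring tip is about half way in and not bottomed out. Finish still holding the probe there, and leave the other things on the bench where they are.

Things in the scene. Friction and masses are not known exactly. Their poses are not given: they have to be found in the camera images.
- bush: steel bush, a plain grey round sleeve 42 mm in outside diameter and 40 mm tall with a hole through it, about 0.2 kg, standing free on the bench. Origin at the centre of its underside, z up along its axis. Grip it by the outside in its top half: once seated, only its top 26 mm stand above the nest.
- bush_dot (a point): centre of the red paint dot (8 mm across) on the flat top rim of the bush: 15.5 mm from the bush's axis along the bush's +x, 40 mm above its underside. The bush stands turned at random, so the dot may lie on any side.
- nest: inspection nest, fixed to the bench: a blue-painted block 90 x 90 mm on a dark steel base plate 110 x 110 mm, its top 26 mm above the bench, with one round vertical bore 45 mm in diameter and 14 mm deep in the middle (2 mm chamfer). Origin at the centre of its underside, z up.
- nest_floor (a point): centre of the floor of the nest's bore, 12 mm above the bench; the seated bush stands on it with its top 52 mm above the bench.
- stand: grey probe stand, fixed to the bench, base 100 x 96 mm, origin at the centre of its underside, z up. It holds a plate 64 x 64 x 14 mm with a 23 mm hole, tilted 30 degrees: its face looks up and towards the stand's own -x (roughly the robot). The middle of that face is 78 mm above the origin. Two 8 mm thick cheeks at y = +-36 mm reach 70 mm above the bench.
- probe: hand probe, 135 mm long, 0.2 kg, loose. Origin at the free end of its brass tip when fully out, z along the axis to the handle's end. From the origin: tip 6 mm thick to 12 mm, steel barrel 20 mm thick to 60 mm, dark collar 38 mm thick to 66 mm, yellow round handle 26 mm thick to 135 mm. It starts in the stand's hole, collar on the plate, handle leaning 30 degrees to the stand's -x.
- probe_grip (a point): point on the probe's axis in the yellow handle, 105 mm from the origin, same axes: the place to grip, from the handle's end, fingers closing square to the axis. Draw the probe out along its axis: 60 mm lie below the collar's underside.
- tip_end (a point): the rounded free end of the probe's brass tip; moves with the tip.
- probe_tip (a joint): how far the probe's spring tip is pushed in, in m: 0 fully out, 0.010 bottomed out. The spring pushes with about 1 N at the start, 2.5 N half way and 4 N at the end of the travel.
- elec_tape: bystander: roll of black electrical tape, 59 mm across, 19 mm high, lying flat; leave it. Origin at the centre of its underside.
- tool_box: obstacle, never moves: closed red tool box, 174 x 364 mm and 157 mm tall, long side along its own y (about 30 degrees off the bench's y), between bush and stand. Carry things over it or round it. Origin at the centre of its underside. Nearer the robot lies a wooden plate with a hold-down clamp, red handle up to 196 mm high: carry things over that too.
- nipple: bystander: small brass hex pipe nipple, 30 mm across, 48 mm tall, standing on end; leave it. Origin at the centre of its underside.
Mind the look-alikes: they are no part of the job. Leave any pink look-alike of the bush alone.

How it is judged:
On the way, in this order (a step that is already met when the one before it is completed fails the run):
1. the bush stands fully down in the nest's bore, upright, and has been let go (horizontal distance between bush and nest_floor below 0.004 m and z of bush in the frame of nest_floor below 0.002 m and angle between bush's own z axis and vertical below 0.05 rad and contact force between the fingers and bush below 0.1 N and linear speed of bush below 0.02 m/s), for 0.3 s.
2. the probe has been drawn out of its stand (distance between probe and stand above 0.1 m and contact force between probe and stand below 0.05 N and contact force between the fingers and probe above 0.5 N), for 0.1 s.
At the end, for the whole second after the job is handed in: Bush upright (3 deg) within 2 mm of the bore floor, not touched by the fingers; probe gripped, still, upright within 7 deg, touching only the bush, tip within 6 mm of the dot centre, spring tip in by 2 to 8.5 mm, 0.8 to 7 N on the bush (horizontal distance between bush and nest_floor below 0.004 m and z of bush in the frame of nest_floor below 0.002 m and angle between bush's own z axis and vertical below 0.05 rad and contact force between the fingers and bush below 0.1 N and distance between tip_end and bush_dot below 0.006 m and angle between probe's own z axis and vertical below 0.12 rad and value of joint probe_tip between 0.002 and 0.0085 m and contact force between probe and bush between 0.8 and 7 N and contact force between the fingers and probe above 0.5 N and contact force between probe and nest below 0.1 N and contact force between probe and stand below 0.1 N and linear speed of probe below 0.02 m/s); the arm keeps its last pose, push and grip.
It fails at once if the probe is driven hard against the bush (over 15 N) (contact force between probe and bush above 15 N).
It fails at once if the electrical tape is moved more than 30 mm (distance of elec_tape from where it was at the start of the episode above 0.03 m).
It fails at once if the brass nipple is moved more than 30 mm (distance of nipple from where it was at the start of the episode above 0.03 m).
It also fails if it takes over 66 s, if anything falls off the work surface, if the arm or the gripper's body presses on something with over 40 N, if the wrist force passes 120 N, or if a joint passes its speed limit or range.

ROBOT

A 6-joint arm with a two-finger parallel gripper is mounted at the origin on the work surface; the furniture and walls round the work are solid. World frame = base frame: x ahead of the robot, y to its left, z up, the work surface at z = 0. Lengths are in m, angles in rad, forces in N, time in s.
With the tool pointing down it reaches from about 0.4 to 0.825 m from the base axis. Payload 7 kg.
Tool frame: the origin (TCP) lies midway between the tips of the shut fingers; the grasp point (between the pads) lies 19 mm behind it; z points along the fingers, x is the direction in which the jaws open and shut, and the axes are right-handed (so a half turn about z gives the same grasp; the last joint's range is limited). The gripper opens to 85 mm and grips with 20 to 120 N. Pads are 22 mm wide; open, the fingers measure 114 mm over their backs; the gripper's body (76 mm by 85 mm) begins 54 mm behind the grasp point. The pads swing forward as they close: fully open they stand 13 mm farther back than shut.
Start: joints at [-0.814, 0.359, 0.012, 0, -1.224, -0.288], TCP at [0.305, -0.602, 0.231] pointing down, gripper open.
Joint ranges: [-3.07, 3.07], [-1.43, 2.12], [-1.02, 1.25], [-3.03, 1.67], [-3.05, -0], [-3.03, 3.03]. Speed limits (rad/s): [2.39, 2.39, 3.01, 3.14, 3.14, 3.14].

INTERFACE

Orientations are given as a unit quaternion [w, x, y, z].
In Python, from cell import sensors, cams, job_done gives the robot as it stands. The module is installed in compiled form; this text tells all that it offers.
- The arm moves only by the shell command python3 -m crank 'ROWS' [OPENING]. ROWS is JSON, a list of rows, each an object with "slide": the shift along the tool's x, y, z in m, a list of three; "yaw": the turn about the tool's z in rad. In form: [{"slide": [x, y, z], "yaw": yaw}, ...]. A call has 1 to 20 rows; each row shifts and turns the commanded pose from where the row before left it, along the tool's axes as they then stand; what a row does not reach is not made up. A row lasts 1/12 s, in which the tool goes at most 41.7 mm and 7.16 degrees, less where a joint would pass 70% of its speed; a pose out of reach is approached as far as the arm can. A call with a gripper value outside its range is refused whole. OPENING is the gripper command: -1 is shut, 1 is fully open, values between are in proportion, set as the call begins (- or left out, the last holds). The fingers move at their own pace and stop on an object; the grip force is fixed at half the most. Time passes only in rows, so rows that do not move let the fingers close. It gives the time, the measured TCP pose, the force and the opening at its end, in the units of the state.
- sensors.sense(): the state, without advancing time (a new reading comes with each control period).
- cams.snapshot(name): name is "side" or "top"; returns a dict with "img" (480x640x3 uint8, red, green, blue), "range_z" (480x640 float32, m along the optical axis (not along the pixel's ray), 0 where there is no reading), "intrinsics" (3x3 intrinsics, pixels), "extrinsics" (4x4, takes a point from world to camera coordinates). Camera axes: x right, y down, z forward; pixel columns grow to the right and rows downward; lengths in m; the calibration is good to about 2 mm. A picture is of the moment at which its call begins.
- job_done(): hands the job in, once; it reports no verdict.
The state is a dict: "t": time; "qpos": joint angles; "dq": joint speeds; "tau": joint torques, N m; "ee_pos": TCP position; "tcp_rot": TCP orientation; "ft_force": force on the tool from outside, world axes, zero at the start; "ft_torque": the same for the moment, N m; "finger_gap": finger opening in m.
Only numpy, scipy, OpenCV 4.12 (cv2) and the standard library are available. Lean on these libraries where they do the work, as an engineer would, in place of code of your own. Each camera call takes 0.05 s, during which the arm holds its last target. There are 200 camera calls.

## Working session

There is one attempt and no reset: what is moved stays moved. The work goes in short steps, Python scripts to look and compute and a shell command to move; the robot and the scene stay as the last step left them, time stands still between calls to the robot, and variables do not carry over. Pictures are saved under pics/ and viewed, about 8 in all and at most 12, crops included, and the job is handed in when it is done.

```bash
mkdir -p pics; cat > h.py <<'E'
import numpy as np, cv2
from cell import sensors, cams, job_done
from scipy.spatial.transform import Rotation as R
def snap(n):
    s=cams.snapshot(n); np.savez('last_%s.npz'%n,**s); return s
def save(img,f): cv2.imwrite('pics/'+f,img[:,:,::-1])
def cloud(s):
    z=s['range_z'];K=s['intrinsics'];v,u=np.mgrid[:480,:640]
    p=np.stack([(u-K[0,2])/K[0,0]*z,(v-K[1,2])/K[1,1]*z,z,np.ones_like(z)],-1)
    w=p@np.linalg.inv(s['extrinsics']).T
    w[z==0]=np.nan
    return w[...,:3]
def proj(s,P):
    c=s['extrinsics']@np.append(P,1); q=s['intrinsics']@c[:3]; return q[:2]/q[2]
def rot(q): return R.from_quat(np.roll(q,-1)).as_matrix()
E
python3 - <<'E'
from h import *
for n in('top','side'):
    s=snap(n); save(s['img'],n+'0.png'); print(n,np.linalg.inv(s['extrinsics']).round(3).tolist(),s['intrinsics'][0])
st=sensors.sense(); print(st); print(rot(st['tcp_rot']).round(3))
E
```

```text
top [[0.011, -0.996, 0.088, 0.399], [-1.0, -0.01, 0.022, 0.075], [-0.021, -0.088, -0.996, 1.154], [0.0, 0.0, 0.0, 1.0]] [502.96177185   0.         312.34309456]
side [[-0.973, -0.136, 0.185, 0.306], [-0.23, 0.612, -0.757, 0.845], [-0.01, -0.779, -0.627, 0.738], [0.0, 0.0, 0.0, 1.0]] [491.95574361   0.         315.98349865]
{'t': 0.1, 'qpos': array([-8.13898810e-01,  3.59306442e-01,  1.11814791e-02, -2.96322517e-04,
       -1.22412431e+00, -2.88096298e-01]), 'dq': array([ 0.00125547, -0.00120901,  0.00295162,  0.00054454, -0.00158772,
        0.00085268]), 'tau': array([-1.01688322e-03, -5.84765840e+01,  2.94110513e+01,  6.95456296e+00,
       -3.17116384e-03, -1.45861554e-05]), 'ee_pos': array([ 0.30475744, -0.6018114 ,  0.23047878]), 'tcp_rot': array([-6.65307246e-04,  5.23580241e-01,  8.51976047e-01,  3.23321843e-04]), 'ft_force': array([0.38295781, 0.55381442, 0.45035697]), 'ft_torque': array([0.02779933, 0.01634714, 0.00974122]), 'finger_gap': 0.08573059026913982}
[[-0.452  0.892 -0.001]
 [ 0.892  0.452  0.001]
 [ 0.001 -0.    -1.   ]]
```

View pics/top0.png

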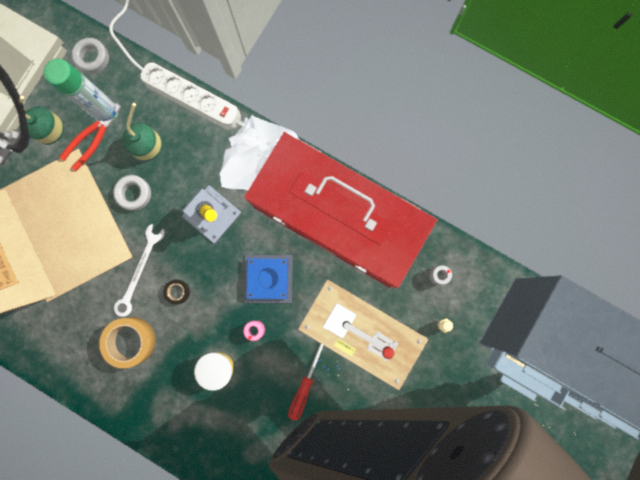

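View pics/side0.png

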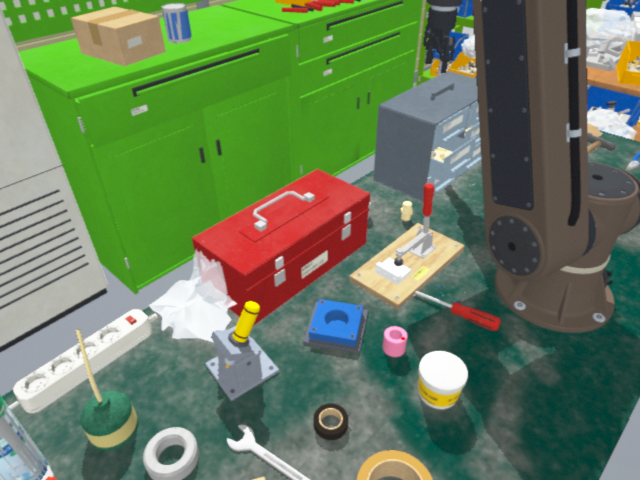

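Top view: the bush candidates are the grey sleeve at (442,275) with a red dot on its right, the pink sleeve at (254,330), and the larger flat grey rings at (90,54) and (131,192). The one at (442,275) fits: it is grey, about 42 mm across and has the dot. The nest is at (268,278), the stand and probe at (208,213), the nipple at (446,325) and the tape at (176,291). I'll confirm with a crop and measure.

```bash
python3 - <<'E'
from h import *
s=dict(np.load('last_top.npz')); W=cloud(s); im=s['img'].astype(int)
c=np.hstack([cv2.resize(s['img'][y-35:y+35,x-35:x+35],(390,390),interpolation=cv2.INTER_CUBIC) for x,y in((442,280),(268,278))])
save(c,'crop1.png')
def box(cx,cy,r): 
    m=np.zeros((480,640),bool); m[cy-r:cy+r,cx-r:cx+r]=1; return m
Z=W[...,2]
for nm,(cx,cy,r,z0,z1) in dict(bush=(442,275,16,.033,.046),nipple=(446,325,12,.02,.06),tape=(176,291,20,.012,.026)).items():
    m=box(cx,cy,r)&(Z>z0)&(Z<z1); P=W[m]
    (c,d,a)=cv2.minAreaRect(P[:,:2].astype(np.float32)); e=cv2.minEnclosingCircle(P[:,:2].astype(np.float32))
    print(nm,m.sum(),'circ',np.round(e[0],4),round(e[1],4),'mean',P.mean(0).round(4))
# red dot
m=box(442,275,16)&(im[...,0]-im[...,1]>60)&(im[...,0]-im[...,2]>60); print('dot',m.sum(),np.nanmean(W[m],0),np.argwhere(m).mean(0))
# nest: blue
m=box(268,278,32)&(im[...,2]-im[...,0]>60)&(Z>.02)&(Z<.032)
P=W[m]; rc=cv2.minAreaRect(P[:,:2].astype(np.float32)); print('nest',rc, P[:,2].mean())
m=box(268,278,14)&(Z<.019); print('bore px',m.sum(),W[m].mean(0))
# base plane
m=box(330,240,200)&(abs(Z)<.01);print('bench z',np.median(Z[m]))
# stand/probe
m=box(208,213,22)&(im[...,0]>150)&(im[...,1]>130)&(im[...,2]<90); P=W[m]; print('probe yellow',m.sum(),P.mean(0),P.min(0),P.max(0))
m=box(211,214,38)&(Z>.003)&(Z<.02); rc=cv2.minAreaRect(W[m][:,:2].astype(np.float32)); print('standbase',rc)
E
```

```text
bush 207 circ [ 0.4364 -0.1866] 0.0216 mean [ 0.4358 -0.1859  0.0396]
nipple 145 circ [ 0.3253 -0.1933] 0.0149 mean [ 0.3262 -0.1915  0.0405]
tape 344 circ [0.3923 0.4087] 0.0293 mean [0.3923 0.4082 0.0184]
dot 11 [ 0.44426448 -0.19943018  0.04032166] [271. 448.]
nest ((0.42503616213798523, 0.20120495557785034), (0.08988796919584274, 0.090375617146492), 0.5188698768615723) 0.026098390332313707
bore px 302 [0.42471905 0.20228003 0.01231846]
bench z 0.0020088010987229232
probe yellow 171 [nan nan nan] [nan nan nan] [nan nan nan]
standbase ((0.5739250779151917, 0.3382037878036499), (0.17636176943778992, 0.1779022514820099), 0.6417052149772644)
```

View pics/crop1.png

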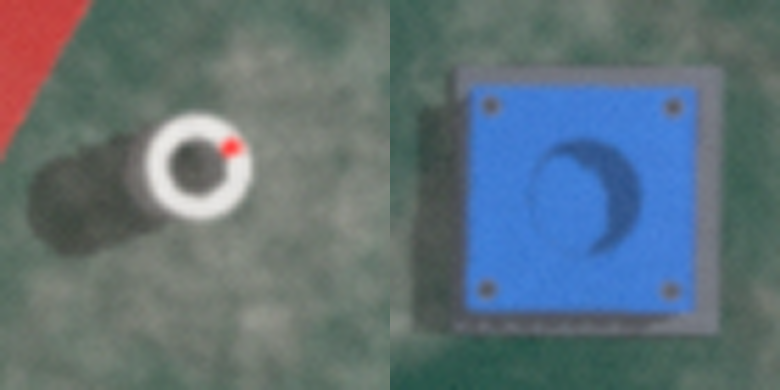

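Crop: the bush at (442,275) has its red dot on the rim at (448,271), and the nest bore is clear. Next I need the box edges, the stand yaw and the probe axis.

```bash
python3 - <<'E'
from h import *
s=dict(np.load('last_top.npz')); W=cloud(s); im=s['img'].astype(int); Z=W[...,2]
t=dict(np.load('last_side.npz')); V=cloud(t); jm=t['img'].astype(int)
m=(abs(Z-.157)<.006); m[:, :235]=0; m[:120]=0; m[300:]=0; m[:,445:]=0
print('box corners',cv2.boxPoints(cv2.minAreaRect(W[m][:,:2].astype(np.float32))).round(3).tolist(), Z[m].mean())
m=np.zeros_like(m);m[275:395,295:432]=1;Q=W[m&(Z>.05)];print('clamp',np.nanmin(Q,0),np.nanmax(Q,0))
m&=(im[...,0]>im[...,2]+40)&(Z>.008)&(Z<.03);print('board',cv2.boxPoints(cv2.minAreaRect(W[m][:,:2].astype(np.float32))).round(3).tolist(),Z[m].mean())
pts=[]
for nm,w,a,(y0,y1,x0,x1) in(('top',W,im,(195,235,190,230)),('side',V,jm,(295,350,225,268))):
    m=np.zeros(Z.shape,bool);m[y0:y1,x0:x1]=1
    m&=(a[...,0]>120)&(a[...,1]>100)&(a[...,2]<.5*a[...,1])&np.isfinite(w[...,2])
    P=w[m]; P=P[(P[:,2]>.085)];print(nm,len(P),P.mean(0).round(4),P.min(0).round(3),P.max(0).round(3)); pts.append(P)
P=np.vstack(pts)
# fit cylinder r=13
from scipy.optimize import least_squares
def f(x):
    a=np.array([np.sin(x[2])*np.cos(x[3]),np.sin(x[2])*np.sin(x[3]),np.cos(x[2])]); d=P-np.array([x[0],x[1],.12])
    return np.linalg.norm(d-np.outer(d@a,a),axis=1)-.013
for nm,PP in(('all',np.vstack(pts)),('top',pts[0]),('side',pts[1])):
    P=PP;r=least_squares(f,[P[:,0].mean(),P[:,1].mean(),.52,-2.5],loss='soft_l1',f_scale=.002); print(nm,'xy@.12',r.x[:2].round(4),'tilt,az deg',np.degrees(r.x[2:]).round(1),np.sqrt(np.mean(r.fun**2)).round(4))
# stand base yaw
u=(np.abs(Z-.0)<.02)&(Z>.004);m=np.zeros_like(u);m[180:248,175:245]=1
g=(np.ptp(im,axis=2)<45)&m&u;Q=W[g][:,:2]; c=np.median(Q,0);Q=Q[np.linalg.norm(Q-c,axis=1)<.075];print('base',cv2.minAreaRect(Q.astype(np.float32)))
c=np.hstack([cv2.resize(s['img'][180:250,175:245],(390,390),interpolation=2),cv2.resize(t['img'][290:400,190:300],(390,390),interpolation=2)]);save(c,'crop2.png')
E
```

```text
box corners [[0.5049999952316284, -0.014000000432133675], [0.5680000185966492, -0.04899999871850014], [0.6439999938011169, 0.08900000154972076], [0.5809999704360962, 0.12399999797344208]] 0.15671610816080225
clamp [ 0.27010337 -0.0887142   0.05020828] [0.43309654 0.05280783 0.20012984]
board [[0.16899999976158142, 0.13300000131130219], [0.1889999955892563, -0.164000004529953], [0.44200000166893005, -0.1469999998807907], [0.421999990940094, 0.15000000596046448]] 0.019836989117709928
top 186 [0.5554 0.314  0.1335] [0.539 0.297 0.096] [0.577 0.34  0.151]
side 572 [0.556  0.3266 0.1204] [0.538 0.299 0.086] [0.577 0.345 0.149]
all xy@.12 [0.5564 0.316 ] tilt,az deg [  30.8 -129. ] 0.003
top xy@.12 [0.5552 0.3149] tilt,az deg [  32.6 -130.3] 0.0043
side xy@.12 [0.5568 0.3163] tilt,az deg [  30.3 -128.5] 0.0023
base ((0.5648443698883057, 0.323961079120636), (0.1406753659248352, 0.12949799001216888), 1.6311219930648804)
```

View pics/crop2.png

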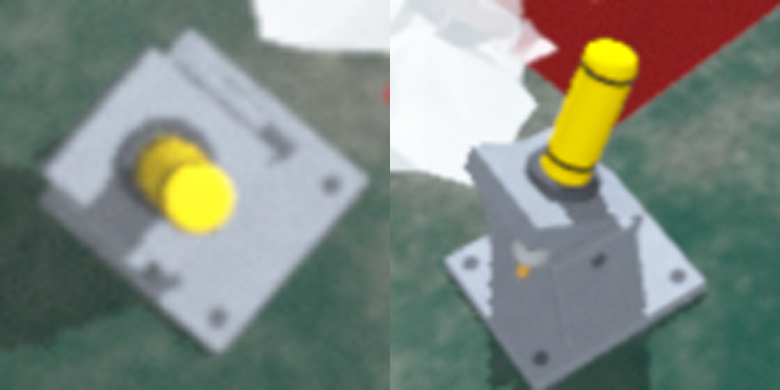

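```bash
cat >> h.py <<'E'
def go(P,ang=None):
    """shift in tool axes from measured pose to world P; ang: jaw axis azimuth deg"""
    st=sensors.sense(); M=rot(st['tcp_rot']); a=np.degrees(np.arctan2(M[1,0],M[0,0]))
    d=np.asarray(P)-st['ee_pos']; print('t',round(st['t'],2),'pos',st['ee_pos'].round(4),'jaw az',round(a,1),'gap',round(st['finger_gap'],4),'q',st['qpos'].round(2),'F',st['ft_force'].round(1))
    o=''
    if ang is not None:
        y=(a-ang+90)%180-90; o=' yaw rad %.3f'%np.radians(y)
    print(' slide(tool axes now)',(M.T@d).round(4),o)
E
python3 - <<'E'
from h import *
s=dict(np.load('last_top.npz')); W=cloud(s); 
for n in('top','side'):
    W=cloud(np.load('last_%s.npz'%n)); m=(W[...,0]>.1)&(W[...,0]<.55)&(W[...,1]>-.75)&(W[...,1]<-.23)&(W[...,2]>.05)&(W[...,2]<.5)
    P=W[m]
    for y in np.arange(-.75,-.2,.05):
        q=P[(P[:,1]>=y)&(P[:,1]<y+.05)]
        if len(q): print(n,round(y,2),len(q),'x',q[:,0].min().round(2),q[:,0].max().round(2),'zmax',q[:,2].max().round(3))
C=np.linalg.inv(s['extrinsics']);K=s['intrinsics']
for u,v in((246,192),(287,134),(436,215),(400,286)):
    d=C[:3,:3]@np.array([(u-K[0,2])/K[0,0],(v-K[1,2])/K[1,1],1]);k=(.157-C[2,3])/d[2];print('boxcorner',(C[:3,3]+k*d).round(3))
go([.436,-.186,.2305],-27)
E
```

```text
top -0.6 1 x 0.12 0.12 zmax 0.12
top -0.55 108 x 0.13 0.15 zmax 0.198
top -0.5 3143 x 0.14 0.38 zmax 0.248
top -0.45 3433 x 0.17 0.41 zmax 0.25
top -0.4 4031 x 0.18 0.43 zmax 0.231
top -0.35 4469 x 0.18 0.42 zmax 0.231
top -0.3 1464 x 0.22 0.33 zmax 0.23
side -0.7 52 x 0.34 0.35 zmax 0.343
side -0.65 377 x 0.2 0.35 zmax 0.409
side -0.6 1489 x 0.16 0.35 zmax 0.434
side -0.55 642 x 0.15 0.35 zmax 0.422
side -0.5 687 x 0.15 0.38 zmax 0.247
side -0.45 1243 x 0.17 0.41 zmax 0.247
side -0.4 1495 x 0.18 0.43 zmax 0.23
side -0.35 3119 x 0.19 0.42 zmax 0.23
side -0.3 1898 x 0.21 0.34 zmax 0.23
boxcorner [0.594 0.232 0.157]
boxcorner [0.714 0.151 0.157]
boxcorner [ 0.551 -0.148  0.157]
boxcorner [ 0.409 -0.076  0.157]
t 0.1 pos [ 0.3048 -0.6018  0.2305] jaw az 116.9 gap 0.0857 q [-0.81  0.36  0.01 -0.   -1.22 -0.29] F [0.4 0.6 0.5]
 slide(tool axes now) [0.3117 0.3049 0.0004]  yaw rad -0.631
```

```bash
python3 -m crank '[{"slide":[0,0,-0.03],"yaw":0},{"slide":[0,0,-0.03],"yaw":0},{"slide":[0,0,-0.03],"yaw":0},{"slide":[0,0,-0.03],"yaw":0},{"slide":[0.0223,0.0218,0],"yaw":0},{"slide":[0.0223,0.0218,0],"yaw":0},{"slide":[0.0223,0.0218,0],"yaw":0},{"slide":[0.0223,0.0218,0],"yaw":0},{"slide":[0.0223,0.0218,0],"yaw":0},{"slide":[0.0223,0.0218,0],"yaw":0},{"slide":[0.0223,0.0218,0],"yaw":0},{"slide":[0.0223,0.0218,0],"yaw":0},{"slide":[0.0223,0.0218,0],"yaw":0},{"slide":[0.0223,0.0218,0],"yaw":0},{"slide":[0.0223,0.0218,0],"yaw":0},{"slide":[0.0223,0.0218,0],"yaw":0},{"slide":[0.0223,0.0218,0],"yaw":0},{"slide":[0.0223,0.0218,0],"yaw":0}]' 1
python3 -m crank '[{"slide":[0,0,0],"yaw":-0.105},{"slide":[0,0,0],"yaw":-0.105},{"slide":[0,0,0],"yaw":-0.105},{"slide":[0,0,0],"yaw":-0.105},{"slide":[0,0,0],"yaw":-0.105},{"slide":[0,0,0],"yaw":-0.105},{"slide":[0,0,0],"yaw":0}]'
python3 -c "
from h import *
go([.4361,-.1862,.012],-27)"
```

```text
t: 1.6
ee_pos: [0.4361, -0.1842, 0.3512]
tcp_rot: [-0.0, 0.524, 0.852, 0.0]
ft_force: [0.3, 0.4, 0.5]
finger_gap: 0.0855
t: 2.18
ee_pos: [0.436, -0.1856, 0.351]
tcp_rot: [-0.0, 0.232, 0.973, 0.0]
ft_force: [0.3, -0.7, 0.6]
finger_gap: 0.0854
t 2.18 pos [ 0.436  -0.1856  0.351 ] jaw az 153.2 gap 0.0854 q [ 0.01 -0.04 -0.2  -0.   -1.41 -0.48] F [ 0.3 -0.7  0.6]
 slide(tool axes now) [-0.0006 -0.0004  0.339 ]  yaw rad 0.004
```

```bash
python3 -m crank '[{"slide":[-0.0006,-0.0004,0.03],"yaw":0},{"slide":[0,0,0.03],"yaw":0},{"slide":[0,0,0.03],"yaw":0},{"slide":[0,0,0.03],"yaw":0},{"slide":[0,0,0.03],"yaw":0},{"slide":[0,0,0.03],"yaw":0},{"slide":[0,0,0.03],"yaw":0},{"slide":[0,0,0.03],"yaw":0},{"slide":[0,0,0.03],"yaw":0},{"slide":[0,0,0.02],"yaw":0},{"slide":[0,0,0.02],"yaw":0},{"slide":[0,0,0.0145],"yaw":0},{"slide":[0,0,0.0145],"yaw":0},{"slide":[0,0,0],"yaw":0}]'
python3 -m crank '[{"slide":[0,0,0],"yaw":0},{"slide":[0,0,0],"yaw":0},{"slide":[0,0,0],"yaw":0},{"slide":[0,0,0],"yaw":0},{"slide":[0,0,0],"yaw":0},{"slide":[0,0,0],"yaw":0},{"slide":[0,0,0],"yaw":0},{"slide":[0,0,0],"yaw":0}]' -1
python3 -c "
from h import *
go([.4361,-.1862,.012],-27)"
```

```text
t: 3.35
ee_pos: [0.4346, -0.1863, 0.0098]
tcp_rot: [-0.002, 0.236, 0.972, -0.0]
ft_force: [-0.9, 0.7, 0.4]
finger_gap: 0.0856
t: 4.02
ee_pos: [0.4373, -0.1864, 0.0136]
tcp_rot: [0.001, 0.234, 0.972, 0.0]
ft_force: [-0.7, 1.2, 7.2]
finger_gap: 0.04
t 4.02 pos [ 0.4373 -0.1864  0.0136] jaw az 152.9 gap 0.04 q [ 0.01  0.3  -0.69  0.   -0.58 -0.48] F [-0.7  1.2  7.2]
 slide(tool axes now) [ 0.0012 -0.0003  0.0016]  yaw rad -0.001
```

```bash
python3 -m crank '[{"slide":[0,0,-0.01],"yaw":0},{"slide":[0,0,-0.02],"yaw":0},{"slide":[0,0,-0.03],"yaw":0},{"slide":[0,0,-0.03],"yaw":0},{"slide":[0,0,-0.03],"yaw":0},{"slide":[0,0,-0.03],"yaw":0},{"slide":[0,0,-0.03],"yaw":0},{"slide":[0,0,-0.03],"yaw":0},{"slide":[0,0,-0.03],"yaw":0},{"slide":[0,0,-0.01],"yaw":0},{"slide":[0,0,0],"yaw":0}]'
python3 -c "
from h import *
go([.4249,.2017,.2636],-27)"
```

```text
t: 4.93
ee_pos: [0.4376, -0.1865, 0.2656]
tcp_rot: [0.003, 0.234, 0.972, 0.001]
ft_force: [0.2, 0.4, -2.4]
finger_gap: 0.0395
t 4.93 pos [ 0.4376 -0.1865  0.2656] jaw az 152.9 gap 0.0395 q [ 0.01 -0.   -0.36  0.   -1.21 -0.48] F [ 0.2  0.4 -2.4]
 slide(tool axes now) [0.1879 0.3399 0.0018]  yaw rad -0.001
```

```bash
python3 -m crank '[{"slide":[0.006,0.011,0],"yaw":0},{"slide":[0.0134,0.0243,0],"yaw":0},{"slide":[0.0134,0.0243,0],"yaw":0},{"slide":[0.0134,0.0243,0],"yaw":0},{"slide":[0.0134,0.0243,0],"yaw":0},{"slide":[0.0134,0.0243,0],"yaw":0},{"slide":[0.0134,0.0243,0],"yaw":0},{"slide":[0.0134,0.0243,0],"yaw":0},{"slide":[0.0134,0.0243,0],"yaw":0},{"slide":[0.0134,0.0243,0],"yaw":0},{"slide":[0.0134,0.0243,0],"yaw":0},{"slide":[0.0134,0.0243,0],"yaw":0},{"slide":[0.0134,0.0243,0],"yaw":0},{"slide":[0.0134,0.0243,0],"yaw":0},{"slide":[0.0077,0.013,0],"yaw":0},{"slide":[0,0,0],"yaw":0},{"slide":[0,0,0],"yaw":0}]'
python3 -m crank '[{"slide":[0,0,0.03],"yaw":0},{"slide":[0,0,0.03],"yaw":0},{"slide":[0,0,0.03],"yaw":0},{"slide":[0,0,0.03],"yaw":0},{"slide":[0,0,0.03],"yaw":0},{"slide":[0,0,0.02],"yaw":0},{"slide":[0,0,0.01],"yaw":0},{"slide":[0,0,0],"yaw":0},{"slide":[0,0,0],"yaw":0}]'
python3 -c "
from h import *
s=snap('side');save(cv2.resize(s['img'][220:400,240:440],(800,720)[:2] if 0 else (660,594),interpolation=2),'hold.png')
W=cloud(s); 
go([.4249,.2017,.07],-27)
m=(abs(W[...,0]-.425)<.03)&(abs(W[...,1]-.2)<.03)&(W[...,2]>.03)&(W[...,2]<.14);P=W[m];print(P.min(0),P.max(0))"
```

```text
t: 6.35
ee_pos: [0.4228, 0.2019, 0.2607]
tcp_rot: [-0.001, 0.233, 0.972, -0.001]
ft_force: [-0.3, -0.3, -1.9]
finger_gap: 0.0398
t: 7.1
ee_pos: [0.4234, 0.2005, 0.0819]
tcp_rot: [-0.0, 0.234, 0.972, -0.001]
ft_force: [0.1, 0.9, -1.6]
finger_gap: 0.04
t 7.15 pos [0.4239 0.2013 0.0827] jaw az 152.9 gap 0.0399 q [ 0.86  0.18 -0.63  0.   -0.76 -1.34] F [ 0.8  0.9 -2.8]
 slide(tool axes now) [-0.0007  0.0008  0.0127]  yaw rad -0.001
[0.39501254 0.17999786 0.06918573] [0.45493737 0.22809763 0.13977025]
```

View pics/hold.png

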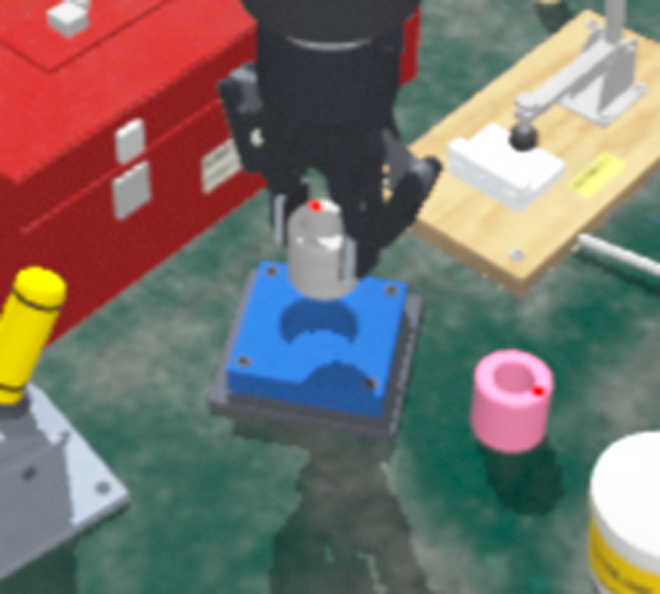

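The bush hangs upright in the grip above the nest, dot at (315,206) in the crop, bore at (318,322). I'll check the bush-to-bore offset within this one camera.

```bash
python3 - <<'E'
from h import *
from scipy.optimize import least_squares
s=dict(np.load('last_side.npz')); W=cloud(s); im=s['img'].astype(int)
x=lambda a:240+a*200/660; y=lambda a:220+a*180/594
m=np.zeros(im.shape[:2],bool); m[int(y(215)):int(y(292)),int(x(292)):int(x(340))]=1
P=W[m&(np.ptp(im,axis=2)<40)&(im.mean(2)>110)]; P=P[(P[:,2]>.072)&(P[:,2]<.105)]
r=least_squares(lambda c:np.hypot(P[:,0]-c[0],P[:,1]-c[1])-.021,[.424,.201],loss='soft_l1',f_scale=.001)
print('bush',len(P),r.x.round(4),np.sqrt((r.fun**2).mean()).round(4))
B=(im[...,2]-im[...,0]>60)&(abs(W[...,2]-.026)<.005)&(abs(W[...,0]-.425)<.08)&(abs(W[...,1]-.2)<.08)
print('nest',cv2.minAreaRect(W[B][:,:2].astype(np.float32)),W[B][:,2].mean())
go([.4249,.2017,.07],-27)
E
```

```text
bush 240 [0.4213 0.2021] 0.0043
nest ((0.42563092708587646, 0.20275253057479858), (0.0904906764626503, 0.09438981860876083), 0.4023911952972412) 0.026163041121789764
t 7.15 pos [0.4239 0.2013 0.0827] jaw az 152.9 gap 0.0399 q [ 0.86  0.18 -0.63  0.   -0.76 -1.34] F [ 0.8  0.9 -2.8]
 slide(tool axes now) [-0.0007  0.0008  0.0127]  yaw rad -0.001
```

```bash
python3 -m crank '[{"slide":[-0.0008,0.001,0.01],"yaw":0},{"slide":[0,0,0.01],"yaw":0},{"slide":[0,0,0.01],"yaw":0},{"slide":[0,0,0.007],"yaw":0},{"slide":[0,0,0],"yaw":0},{"slide":[0,0,0],"yaw":0},{"slide":[0,0,0],"yaw":0},{"slide":[0,0,0],"yaw":0}]'
python3 - <<'E'
from h import *
from scipy.optimize import least_squares
go([.4251,.2018,.0255],-27)
s=snap('side'); W=cloud(s); im=s['img'].astype(int)
m=(abs(W[...,0]-.425)<.035)&(abs(W[...,1]-.202)<.035)&(W[...,2]>.038)&(W[...,2]<.072)&(np.ptp(im,axis=2)<40)&(im.mean(2)>110)
P=W[m]
f=lambda c:np.hypot(P[:,0]-c[0],P[:,1]-c[1])-.021
r=least_squares(f,[.425,.202],loss='cauchy',f_scale=.0007)
print('bush',len(P),r.x.round(4),np.median(abs(f(r.x))).round(4),P.min(0),P.max(0))
E
```

```text
t: 7.82
ee_pos: [0.4253, 0.2027, 0.0461]
tcp_rot: [0.0, 0.234, 0.972, 0.001]
ft_force: [-0.5, -0.2, -3.1]
finger_gap: 0.0398
t 7.82 pos [0.4253 0.2027 0.0461] jaw az 153.0 gap 0.0398 q [ 0.86  0.24 -0.66  0.   -0.67 -1.34] F [-0.5 -0.2 -3.1]
 slide(tool axes now) [-0.0002 -0.0009  0.0206]  yaw rad -0.001
bush 354 [0.4246 0.2039] 0.0017 [0.40418005 0.18441654 0.03811704] [0.45273772 0.22714808 0.07196881]
```

```bash
python3 -m crank '[{"slide":[-0.0002,-0.0007,0.004],"yaw":0},{"slide":[0,0,0.004],"yaw":0},{"slide":[0,0,0.003],"yaw":0},{"slide":[0,0,0.003],"yaw":0},{"slide":[0,0,0],"yaw":0},{"slide":[0,0,0],"yaw":0}]'
python3 -c "
from h import *
go([.4251,.2018,.0255],-27)"
```

```text
t: 8.37
ee_pos: [0.4246, 0.2014, 0.031]
tcp_rot: [-0.0, 0.234, 0.972, -0.0]
ft_force: [-0.3, -0.1, -3.4]
finger_gap: 0.04
t 8.37 pos [0.4246 0.2014 0.031 ] jaw az 153.0 gap 0.04 q [ 0.86  0.26 -0.68  0.   -0.63 -1.34] F [-0.3 -0.1 -3.4]
 slide(tool axes now) [-0.0003  0.0006  0.0055]  yaw rad -0.001
```

```bash
python3 -m crank '[{"slide":[0,0.0004,0.001],"yaw":0},{"slide":[0,0,0.001],"yaw":0},{"slide":[0,0,0.001],"yaw":0},{"slide":[0,0,0.001],"yaw":0},{"slide":[0,0,0.001],"yaw":0},{"slide":[0,0,0.001],"yaw":0},{"slide":[0,0,0],"yaw":0},{"slide":[0,0,0],"yaw":0}]'
python3 -c "
from h import *
go([.4251,.2018,.0255],-27)"
```

```text
t: 9.03
ee_pos: [0.4249, 0.202, 0.0257]
tcp_rot: [0.0, 0.234, 0.972, 0.0]
ft_force: [-2.0, -0.8, 4.9]
finger_gap: 0.0396
t 9.03 pos [0.4249 0.202  0.0257] jaw az 153.0 gap 0.0396 q [ 0.86  0.27 -0.68  0.   -0.61 -1.34] F [-2.  -0.8  4.9]
 slide(tool axes now) [-0.0002 -0.0001  0.0002]  yaw rad -0.001
```

```bash
python3 -m crank '[{"slide":[0,0,0],"yaw":0},{"slide":[0,0,0],"yaw":0},{"slide":[0,0,0],"yaw":0},{"slide":[0,0,0],"yaw":0},{"slide":[0,0,0],"yaw":0},{"slide":[0,0,0],"yaw":0},{"slide":[0,0,-0.01],"yaw":0},{"slide":[0,0,-0.02],"yaw":0},{"slide":[0,0,-0.03],"yaw":0},{"slide":[0,0,-0.03],"yaw":0},{"slide":[0,0,-0.03],"yaw":0},{"slide":[0,0,-0.03],"yaw":0},{"slide":[0,0,-0.03],"yaw":0},{"slide":[0,0,-0.03],"yaw":0},{"slide":[0,0,-0.03],"yaw":0},{"slide":[0,0,0],"yaw":0}]' 1
python3 - <<'E'
from h import *
from scipy.optimize import least_squares
a=np.radians(51-180); 
# probe axis: all-fit + refit per camera with known tilt 30
s=snap('side'); W=cloud(s); im=s['img'].astype(int)
m=(abs(W[...,0]-.556)<.05)&(abs(W[...,1]-.32)<.05)&(W[...,2]>.09)&(im[...,0]>100)&(im[...,2]<.5*im[...,1])&(im[...,1]>.6*im[...,0])
P=W[m]; print(len(P),P.max(0),P.min(0))
def f(x):
    a=np.array([np.sin(x[2])*np.cos(x[3]),np.sin(x[2])*np.sin(x[3]),np.cos(x[2])]); d=P-np.array([x[0],x[1],.12])
    return np.linalg.norm(d-np.outer(d@a,a),axis=1)-.013
r=least_squares(f,[.556,.316,.52,-2.25],loss='cauchy',f_scale=.001);print(r.x[:2].round(4),np.degrees(r.x[2:]).round(1),np.median(abs(f(r.x))))
# bush seated? top rim
b=(abs(W[...,0]-.425)<.03)&(abs(W[...,1]-.202)<.03)&(W[...,2]>.045)&(W[...,2]<.07); Q=W[b]; print('rim z',np.percentile(Q[:,2],[50,90,98]).round(4),cv2.minEnclosingCircle(Q[:,:2].astype(np.float32)))
t=snap('top');V=cloud(t);b=(abs(V[...,0]-.425)<.03)&(abs(V[...,1]-.202)<.03)&(V[...,2]>.045)&(V[...,2]<.07);Q=V[b];print('top rim',len(Q),np.median(Q,0) if len(Q) else '')
save(cv2.resize(s['img'][220:400,200:400],(660,594),interpolation=2),'seated.png')
go([r.x[0],r.x[1],.2],51+90)
E
```

```text
t: 10.37
ee_pos: [0.4272, 0.2034, 0.2715]
tcp_rot: [0.003, 0.233, 0.972, 0.004]
ft_force: [1.4, 0.5, 0.4]
finger_gap: 0.0857
561 [0.57744823 0.3449493  0.15009883] [0.53775547 0.29705992 0.09018816]
[0.5566 0.3165] [  30.2 -129.7] 0.0007785705987094927
rim z [0.0516 0.0538 0.0544] ((0.4252828359603882, 0.20413322746753693), 0.021989785134792328)
top rim 125 [0.42214797 0.19152425 0.05223336]
t 10.47 pos [0.4252 0.2024 0.2664] jaw az 153.0 gap 0.0852 q [ 0.86 -0.01 -0.36 -0.   -1.21 -1.34] F [ 0.1 -0.6 -0.9]
 slide(tool axes now) [-0.0651  0.1612  0.0669]  yaw rad 0.209
```

View pics/seated.png

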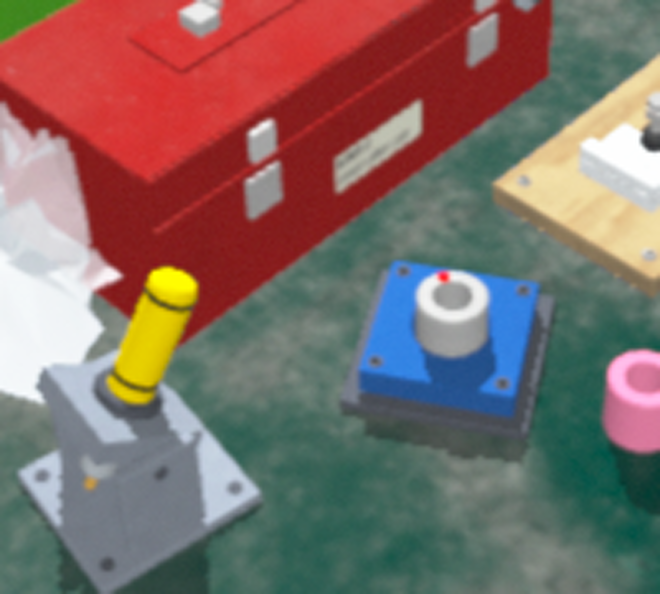

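The bush is down: rim at z ≈ 52 mm, dot at (443,276) in the crop. The probe handle runs from (170,285) to (130,395). I'll check the paper's height near the jaw on the box side.

```bash
python3 - <<'E'
from h import *
g=np.array([.5577,.3178]); a=np.radians(140.3); ux=np.array([np.cos(a),np.sin(a)]); uy=np.array([np.sin(a),-np.cos(a)])
for n in('top','side'):
    s=dict(np.load('last_%s.npz'%n)); W=cloud(s).reshape(-1,3); W=W[np.isfinite(W[:,2])&(W[:,2]<.17)]
    d=W[:,:2]-g; x=d@ux; y=d@uy
    for lo in np.arange(-.1,.1,.02):
        m=(x>=lo)&(x<lo+.02)&(abs(y)<.045); 
        if m.any(): print(n,round(lo,2),'zmax',W[m,2].max().round(3))
go([.5577,.3178,.215],140.3)
E
```

```text
top -0.1 zmax 0.147
top -0.08 zmax 0.145
top -0.06 zmax 0.062
top -0.04 zmax 0.093
top -0.02 zmax 0.149
top 0.0 zmax 0.15
side -0.1 zmax 0.146
side -0.08 zmax 0.144
side -0.06 zmax 0.069
side -0.04 zmax 0.09
side -0.02 zmax 0.148
side 0.0 zmax 0.15
side 0.02 zmax 0.092
side 0.04 zmax 0.072
side 0.06 zmax 0.006
side 0.08 zmax 0.008
t 10.47 pos [0.4252 0.2024 0.2664] jaw az 153.0 gap 0.0852 q [ 0.86 -0.01 -0.36 -0.   -1.21 -1.34] F [ 0.1 -0.6 -0.9]
 slide(tool axes now) [-0.0655  0.1629  0.0519]  yaw rad 0.221
```

```bash
python3 -m crank '[{"slide":[-0.0082,0.0204,0],"yaw":0},{"slide":[-0.0082,0.0204,0],"yaw":0},{"slide":[-0.0082,0.0204,0],"yaw":0},{"slide":[-0.0082,0.0204,0],"yaw":0},{"slide":[-0.0082,0.0204,0],"yaw":0},{"slide":[-0.0082,0.0204,0],"yaw":0},{"slide":[-0.0082,0.0204,0],"yaw":0},{"slide":[-0.0082,0.0204,0],"yaw":0},{"slide":[0,0,0.02],"yaw":0.11},{"slide":[0,0,0.02],"yaw":0.11},{"slide":[0,0,0.01],"yaw":0},{"slide":[0,0,0],"yaw":0},{"slide":[0,0,0],"yaw":0}]' 0.25
python3 -c "
from h import *
go([.5577,.3178,.098],140.3)"
```

```text
t: 11.55
ee_pos: [0.5572, 0.317, 0.2145]
tcp_rot: [-0.0, 0.337, 0.941, -0.001]
ft_force: [0.1, -0.1, 1.0]
finger_gap: 0.0532
t 11.55 pos [0.5572 0.317  0.2145] jaw az 140.6 gap 0.0532 q [ 0.82  0.32 -0.09  0.   -1.17 -1.51] F [ 0.1 -0.1  1. ]
 slide(tool axes now) [1.000e-04 1.100e-03 1.165e-01]  yaw rad 0.005
```

```bash
python3 -m crank '[{"slide":[0,0.0009,0.02],"yaw":0.005},{"slide":[0,0,0.02],"yaw":0},{"slide":[0,0,0.02],"yaw":0},{"slide":[0,0,0.02],"yaw":0},{"slide":[0,0,0.02],"yaw":0},{"slide":[0,0,0.01],"yaw":0},{"slide":[0,0,0.0065],"yaw":0},{"slide":[0,0,0],"yaw":0},{"slide":[0,0,0],"yaw":0}]'
python3 -m crank '[{"slide":[0,0,0],"yaw":0},{"slide":[0,0,0],"yaw":0},{"slide":[0,0,0],"yaw":0},{"slide":[0,0,0],"yaw":0},{"slide":[0,0,0],"yaw":0},{"slide":[0,0,0],"yaw":0},{"slide":[0,0,0],"yaw":0}]' -1
python3 -c "
from h import *
go([.5577,.3178,.098],140.3)
s=snap('side');save(cv2.resize(s['img'][230:410,180:380],(660,594),interpolation=2),'grip.png')"
```

```text
t: 12.3
ee_pos: [0.5587, 0.3186, 0.0999]
tcp_rot: [0.0, 0.341, 0.94, 0.001]
ft_force: [0.2, -0.0, 0.0]
finger_gap: 0.0534
t: 12.88
ee_pos: [0.5587, 0.3185, 0.1003]
tcp_rot: [0.001, 0.341, 0.94, 0.001]
ft_force: [-1.4, -0.1, 5.4]
finger_gap: 0.0247
t 12.88 pos [0.5587 0.3185 0.1003] jaw az 140.1 gap 0.0247 q [ 0.82  0.41 -0.23  0.   -0.93 -1.52] F [-1.4 -0.1  5.4]
 slide(tool axes now) [ 0.0003 -0.0012  0.0023]  yaw rad -0.004
```

View pics/grip.png

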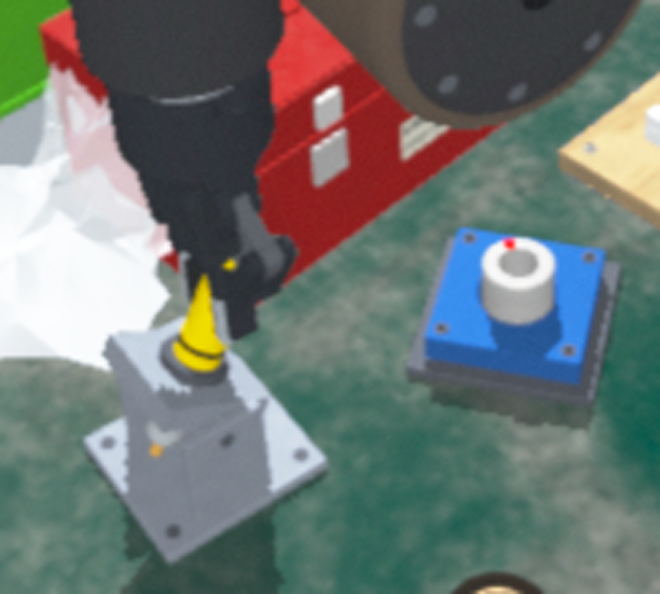

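Gripped: the gap is 24.7 mm on a 26 mm handle. I'll draw it out along its axis.

```bash
python3 -m crank '[{"slide":[0,-0.0015,-0.0026],"yaw":0},{"slide":[0,-0.003,-0.0052],"yaw":0},{"slide":[0,-0.00375,-0.0065],"yaw":0},{"slide":[0,-0.00375,-0.0065],"yaw":0},{"slide":[0,-0.00375,-0.0065],"yaw":0},{"slide":[0,-0.00375,-0.0065],"yaw":0},{"slide":[0,-0.00375,-0.0065],"yaw":0},{"slide":[0,-0.00375,-0.0065],"yaw":0},{"slide":[0,-0.00375,-0.0065],"yaw":0},{"slide":[0,-0.00375,-0.0065],"yaw":0},{"slide":[0,-0.00375,-0.0065],"yaw":0},{"slide":[0,-0.00375,-0.0065],"yaw":0},{"slide":[0,0,-0.02],"yaw":0},{"slide":[0,0,-0.02],"yaw":0},{"slide":[0,0,-0.02],"yaw":0},{"slide":[0,0,-0.02],"yaw":0},{"slide":[0,0,0],"yaw":0}]'
python3 -c "
from h import *
go([.5577,.3178,.098],140.3)
s=snap('side');save(cv2.resize(s['img'][130:380,180:430],(594,594),interpolation=2),'out.png')"
```

```text
t: 14.35
ee_pos: [0.5326, 0.2866, 0.2566]
tcp_rot: [0.002, 0.341, 0.94, 0.003]
ft_force: [-0.0, 1.0, -0.8]
finger_gap: 0.0241
t 14.35 pos [0.5326 0.2866 0.2566] jaw az 140.1 gap 0.0241 q [ 0.82  0.23 -0.12  0.   -1.22 -1.51] F [-0.   1.  -0.8]
 slide(tool axes now) [0.0011 0.039  0.1588]  yaw rad -0.004
```

View pics/out.png

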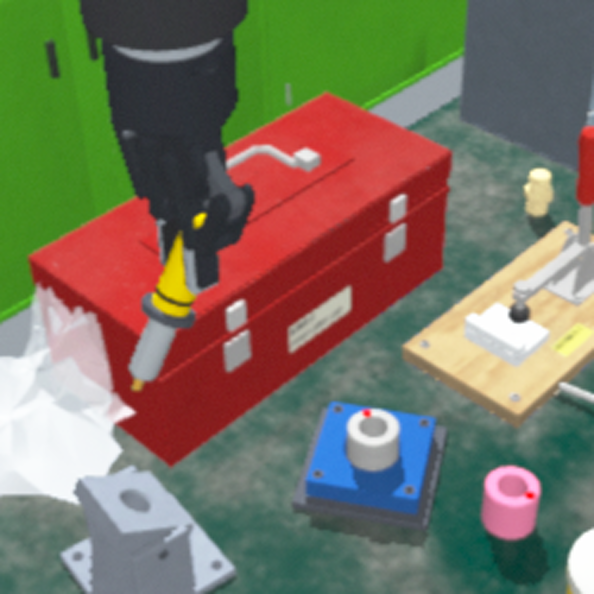

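The probe is out but tilted about 30° in the grip, with the barrel end at (137,385). The tool can't tilt, so I'll turn the tip toward the tool box and press the barrel flush against the box's vertical front face. That should pivot it upright in the pads.

```bash
python3 -m crank '[{"slide":[-0.0014,-0.0201,0],"yaw":0},{"slide":[-0.0014,-0.0201,0],"yaw":0},{"slide":[-0.0014,-0.0201,0],"yaw":0},{"slide":[-0.0014,-0.0201,0],"yaw":0},{"slide":[-0.0014,-0.0201,0],"yaw":0},{"slide":[-0.0014,-0.0201,0],"yaw":0},{"slide":[-0.0014,-0.0201,0],"yaw":0},{"slide":[-0.0014,-0.0201,0],"yaw":0},{"slide":[0,0,0],"yaw":0}]'
python3 -m crank '[{"slide":[0,0,0],"yaw":0.1165},{"slide":[0,0,0],"yaw":0.1165},{"slide":[0,0,0],"yaw":0.1165},{"slide":[0,0,0],"yaw":0.1165},{"slide":[0,0,0],"yaw":0.1165},{"slide":[0,0,0],"yaw":0.1165},{"slide":[0,0,0],"yaw":0.1165},{"slide":[0,0,0],"yaw":0.1165},{"slide":[0,0,0],"yaw":0.1165},{"slide":[0,0,0],"yaw":0.1165},{"slide":[0,0,0],"yaw":0.1165},{"slide":[0,0,0],"yaw":0.1165},{"slide":[0,0,0],"yaw":0},{"slide":[0,0,0],"yaw":0}]'
cat >> h.py <<'E'
from scipy.optimize import least_squares
def probe(n='side'):
    """fit probe axis from barrel (r10) below the fingers"""
    s=snap(n); W=cloud(s); im=s['img'].astype(int); st=sensors.sense(); e=st['ee_pos']
    gz=e[2]+.019
    d=W-np.array([e[0],e[1],gz])
    m=(np.hypot(d[...,0],d[...,1])<.09)&(d[...,2]<-.02)&(d[...,2]>-.115)&(np.ptp(im,axis=2)<45)&(im.mean(2)>90)
    return s,W,m,gz
E
python3 - <<'E'
from h import *
go([.438,.156,.193],60)
s,W,m,gz=probe(); P=W[m]; print(len(P),P.min(0),P.max(0))
# box front face fit
f=(abs(W[...,2]-.10)<.045)&(s['img'][...,0]>90)&(s['img'][...,1]<60)&(W[...,0]>.38)&(W[...,0]<.62)&(W[...,1]<.25)
Q=W[f]; n=np.array([.866,-.5]); 
r=least_squares(lambda p:(Q[:,:2]@np.array([np.cos(p[0]),np.sin(p[0])]))-p[1]-p[2]*(Q[:,2]-.12),[-.52,.39,0],loss='cauchy',f_scale=.002)
print('face az',np.degrees(r.x[0]),'offset',r.x[1],'slope',r.x[2],len(Q)); e=sensors.sense()['ee_pos']
print('TCP to face',r.x[1]-e[0]*np.cos(r.x[0])-e[1]*np.sin(r.x[0]))
save(cv2.resize(s['img'][130:330,230:480],(742,594),interpolation=2),'pre.png')
E
```

```text
t: 15.15
ee_pos: [0.4338, 0.1527, 0.251]
tcp_rot: [-0.001, 0.342, 0.94, -0.001]
ft_force: [-0.5, -0.2, -2.8]
finger_gap: 0.0248
t: 16.32
ee_pos: [0.4363, 0.1554, 0.2511]
tcp_rot: [0.0, 0.865, 0.501, -0.001]
ft_force: [-0.2, 0.9, -1.6]
finger_gap: 0.0244
t 16.32 pos [0.4363 0.1554 0.2511] jaw az 60.2 gap 0.0244 q [ 0.77 -0.01 -0.4  -0.   -1.18 -2.86] F [-0.2  0.9 -1.6]
 slide(tool axes now) [0.0015 0.0012 0.0581]  yaw rad 0.003
155 [0.43631064 0.13749869 0.18531225] [0.4794804  0.16503214 0.24401448]
face az -30.032127549463233 offset 0.38940871665781013 slope -0.009520603914424918 5033
TCP to face 0.08943354741509331
```

View pics/pre.png

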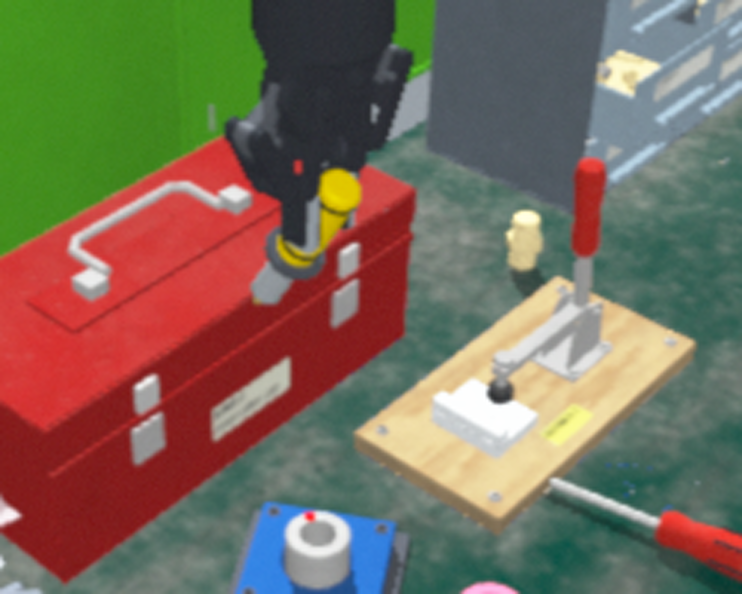

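```bash
python3 -m crank '[{"slide":[0,0,0.02],"yaw":0},{"slide":[0,0,0.02],"yaw":0},{"slide":[0,0,0.018],"yaw":0},{"slide":[0,0.01,0],"yaw":0},{"slide":[0,0.01,0],"yaw":0},{"slide":[0,0.005,0],"yaw":0},{"slide":[0,0.005,0],"yaw":0},{"slide":[0,0.004,0],"yaw":0},{"slide":[0,0.003,0],"yaw":0},{"slide":[0,0.003,0],"yaw":0},{"slide":[0,0,0],"yaw":0}]'
python3 -m crank '[{"slide":[0,0.003,0],"yaw":0},{"slide":[0,0.003,0],"yaw":0},{"slide":[0,0.003,0],"yaw":0},{"slide":[0,0,0],"yaw":0}]'
python3 -m crank '[{"slide":[0,0.003,0],"yaw":0},{"slide":[0,0.003,0],"yaw":0},{"slide":[0,0.003,0],"yaw":0},{"slide":[0,0,0],"yaw":0}]'
python3 -c "
from h import *
go([.438,.156,.193],60)
e=sensors.sense()['ee_pos']; print('to face',.3894-e[0]*.8657+e[1]*.5005)"
```

```text
t: 17.28
ee_pos: [0.4707, 0.1358, 0.1937]
tcp_rot: [-0.001, 0.866, 0.5, -0.0]
ft_force: [-4.5, 3.4, -0.1]
finger_gap: 0.0243
t: 17.62
ee_pos: [0.4777, 0.1315, 0.1935]
tcp_rot: [-0.001, 0.866, 0.5, -0.001]
ft_force: [-7.0, 6.1, 0.6]
finger_gap: 0.0245
t: 17.95
ee_pos: [0.4855, 0.1269, 0.1935]
tcp_rot: [-0.001, 0.866, 0.5, -0.001]
ft_force: [-7.6, 5.1, 1.2]
finger_gap: 0.0245
t 17.95 pos [0.4855 0.1269 0.1935] jaw az 60.0 gap 0.0245 q [ 0.65  0.1  -0.42 -0.   -1.05 -2.74] F [-7.6  5.1  1.2]
 slide(tool axes now) [ 0.0014 -0.0557  0.0007]  yaw rad -0.001
to face 0.032610719612708464
```

The force holds steady at about 9 N while the arm advances, so the probe is pivoting in the pads. Continuing.

```bash
python3 -m crank '[{"slide":[0,0.003,0],"yaw":0},{"slide":[0,0.003,0],"yaw":0},{"slide":[0,0.003,0],"yaw":0},{"slide":[0,0.003,0],"yaw":0},{"slide":[0,0,0],"yaw":0}]'
python3 -m crank '[{"slide":[0,0.002,0],"yaw":0},{"slide":[0,0.002,0],"yaw":0},{"slide":[0,0.002,0],"yaw":0},{"slide":[0,0.001,0],"yaw":0},{"slide":[0,0,0],"yaw":0}]'
python3 -c "
from h import *
go([.438,.156,.193],60)
e=sensors.sense()['ee_pos']; print('to face',.3894-e[0]*.8657+e[1]*.5005)
s=snap('side');save(cv2.resize(s['img'][150:310,260:460],(742,594),interpolation=2),'flush.png')"
```

```text
t: 18.37
ee_pos: [0.4959, 0.1208, 0.1935]
tcp_rot: [-0.001, 0.866, 0.5, -0.001]
ft_force: [-6.8, 4.3, 1.1]
finger_gap: 0.0247
t: 18.78
ee_pos: [0.5019, 0.1173, 0.1936]
tcp_rot: [-0.001, 0.866, 0.5, -0.001]
ft_force: [-7.7, 3.7, 2.1]
finger_gap: 0.0247
t 18.78 pos [0.5019 0.1173 0.1936] jaw az 60.0 gap 0.0247 q [ 0.61  0.13 -0.39 -0.   -1.06 -2.7 ] F [-7.7  3.7  2.1]
 slide(tool axes now) [ 0.0015 -0.0747  0.0008]  yaw rad -0.001
to face 0.01363295612324665
```

View pics/flush.png

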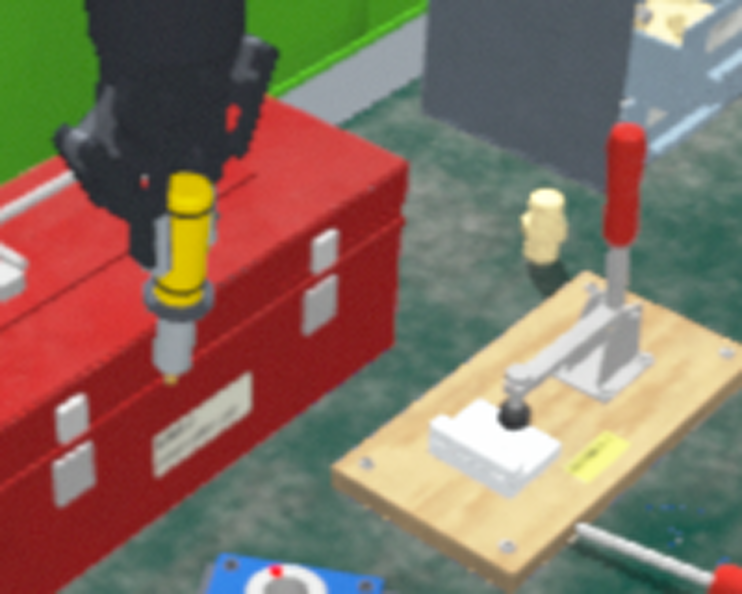

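The probe is nearly upright against the box face: handle at (190,240), tip at (170,378). A few more small steps until the force jumps.

```bash
python3 -m crank '[{"slide":[0,0.001,0],"yaw":0},{"slide":[0,0.001,0],"yaw":0},{"slide":[0,0,0],"yaw":0}]'
python3 -m crank '[{"slide":[0,0.001,0],"yaw":0},{"slide":[0,0.001,0],"yaw":0},{"slide":[0,0,0],"yaw":0}]'
cat > ax.py <<'E'
from h import *
def axis(n='side'):
    s=snap(n); W=cloud(s); im=s['img'].astype(int); e=sensors.sense()['ee_pos']; gz=e[2]+.019
    d=W-np.array([e[0],e[1],gz]); rr=np.hypot(d[...,0],d[...,1]); h=d[...,2]
    yel=(im[...,0]>100)&(im[...,2]<.5*im[...,1])&(im[...,1]>.6*im[...,0])&(rr<.05)&(h>-.04)&(h<.05)
    bar=(np.ptp(im,axis=2)<45)&(im.mean(2)>80)&(rr<.045)&(h<-.052)&(h>-.09)
    P=np.vstack([W[yel],W[bar]]); rad=np.r_[np.full(yel.sum(),.013),np.full(bar.sum(),.010)]
    def f(x):
        a=np.array([x[2],x[3],1])/np.sqrt(1+x[2]**2+x[3]**2); q=P-np.array([x[0],x[1],gz])
        return np.linalg.norm(q-np.outer(q@a,a),axis=1)-rad
    r=least_squares(f,[e[0],e[1],0,0],loss='cauchy',f_scale=.001)
    top=W[yel][:,2].max() if yel.any() else 0
    print(n,'yel,bar',yel.sum(),bar.sum(),'axis@grip',r.x[:2].round(4),'slope xy deg',np.degrees(np.arctan(r.x[2:])).round(1),'tilt',np.degrees(np.arctan(np.hypot(*r.x[2:]))).round(1),'med',np.median(abs(f(r.x))).round(4),'ytop',top.round(4),'TCP',e.round(4))
    return r.x,s,W
E
python3 -c "
from ax import *
e=sensors.sense()['ee_pos']; print('to face',.3894-e[0]*.8657+e[1]*.5005); axis()"
```

```text
t: 19.08
ee_pos: [0.5036, 0.1163, 0.1937]
tcp_rot: [-0.001, 0.866, 0.5, -0.001]
ft_force: [-6.8, 4.7, 2.0]
finger_gap: 0.0244
t: 19.33
ee_pos: [0.5054, 0.1153, 0.1937]
tcp_rot: [-0.001, 0.866, 0.5, -0.001]
ft_force: [-7.3, 3.3, 2.0]
finger_gap: 0.0244
to face 0.0096014953326585
side yel,bar 376 137 axis@grip [0.4994 0.1201] slope xy deg [-3.6  2.4] tilt 4.3 med 0.0008 ytop 0.2447 TCP [0.5054 0.1153 0.1937]
```

```bash
python3 -m crank '[{"slide":[0,0.001,0],"yaw":0},{"slide":[0,0.001,0],"yaw":0},{"slide":[0,0.001,0],"yaw":0},{"slide":[0,0.001,0],"yaw":0},{"slide":[0,0,0],"yaw":0}]'
python3 -m crank '[{"slide":[0,0.001,0],"yaw":0},{"slide":[0,0.001,0],"yaw":0},{"slide":[0,0,0],"yaw":0}]'
python3 -c "
from ax import *
axis()"
```

```text
t: 19.8
ee_pos: [0.5089, 0.1133, 0.1936]
tcp_rot: [-0.001, 0.866, 0.5, -0.001]
ft_force: [-6.0, 4.2, 1.4]
finger_gap: 0.0245
t: 20.05
ee_pos: [0.5104, 0.1123, 0.1936]
tcp_rot: [-0.001, 0.866, 0.5, -0.001]
ft_force: [-8.2, 4.2, 3.8]
finger_gap: 0.0244
side yel,bar 410 146 axis@grip [0.5041 0.1172] slope xy deg [-0.4  0.5] tilt 0.6 med 0.0008 ytop 0.2562 TCP [0.5103 0.1123 0.1936]
```

Tilt is now 0.6°. I'll back off, raise, and measure the probe axis, handle end and dot.

```bash
python3 -m crank '[{"slide":[0,-0.005,0],"yaw":0},{"slide":[0,-0.01,0],"yaw":0},{"slide":[0,-0.015,-0.005],"yaw":0},{"slide":[0,-0.015,-0.01],"yaw":0},{"slide":[0,-0.01,-0.01],"yaw":0},{"slide":[0,0,0],"yaw":0},{"slide":[0,0,0],"yaw":0},{"slide":[0,0,0],"yaw":0}]'
python3 - <<'E'
from ax import *
x,s,W=axis(); im=s['img'].astype(int); e=sensors.sense()['ee_pos']
go([e[0],e[1],e[2]],60)
yel=(im[...,0]>120)&(im[...,2]<.5*im[...,1])&(im[...,1]>.6*im[...,0])&(np.hypot(W[...,0]-x[0],W[...,1]-x[1])<.016)&(W[...,2]>e[2]+.03)
print('handle top pctl z',np.percentile(W[yel][:,2],[50,80,90,95,99]).round(4))
C=np.linalg.inv(s['extrinsics']);
def dot(s,n):
    im=s['img'].astype(int);W=cloud(s)
    m=(abs(W[...,0]-.425)<.03)&(abs(W[...,1]-.202)<.03)&(W[...,2]>.04)&(im[...,0]-im[...,1]>50)&(im[...,0]-im[...,2]>50)
    b=(abs(W[...,0]-.425)<.03)&(abs(W[...,1]-.202)<.03)&(W[...,2]>.0485)&(W[...,2]<.056)
    v=np.argwhere(m); 
    if not len(v): print(n,'no dot');return
    vv=v.mean(0);K=s['intrinsics'];C=np.linalg.inv(s['extrinsics'])
    d=C[:3,:3]@np.array([(vv[1]-K[0,2])/K[0,0],(vv[0]-K[1,2])/K[1,1],1]);k=(.052-C[2,3])/d[2];p=C[:3,3]+k*d
    print(n,'dot',len(v),vv[::-1],p.round(4),'rim circ',cv2.minEnclosingCircle(W[b][:,:2].astype(np.float32)), 'rim z',np.median(W[b][:,2]))
dot(s,'side'); dot(snap('top'),'top')
# tip: brass lowest points
m=(np.hypot(W[...,0]-x[0],W[...,1]-x[1])<.008)&(W[...,2]>.09)&(W[...,2]<e[2]-.05);print('lowest probe z',np.sort(W[m][:,2])[:6].round(4))
E
```

```text
t: 20.77
ee_pos: [0.4643, 0.1396, 0.2187]
tcp_rot: [-0.0, 0.866, 0.5, 0.0]
ft_force: [-0.8, 0.7, -2.7]
finger_gap: 0.0246
side yel,bar 421 163 axis@grip [0.4579 0.1442] slope xy deg [-1.6  0.8] tilt 1.8 med 0.0007 ytop 0.2758 TCP [0.4643 0.1394 0.2184]
t 20.82 pos [0.4643 0.1394 0.2184] jaw az 60.0 gap 0.0245 q [ 0.7   0.05 -0.41  0.   -1.11 -2.79] F [ 0.2  0.  -1.7]
 slide(tool axes now) [0. 0. 0.]  yaw rad -0.001
handle top pctl z [0.2649 0.2678 0.2684 0.2688 0.2695]
side dot 13 [334.07692308 303.61538462] [0.4318 0.1892 0.052 ] rim circ ((0.4255242347717285, 0.20331093668937683), 0.021931642666459084) rim z 0.05230285299005266
top no dot
lowest probe z [0.1349 0.1361 0.1364 0.1364 0.1377 0.1394]
```

```bash
python3 -m crank '[{"slide":[0.0032,-0.006,0],"yaw":0},{"slide":[0.0064,-0.0121,0],"yaw":0},{"slide":[0.0064,-0.0121,0],"yaw":0},{"slide":[0.0064,-0.0121,0],"yaw":0},{"slide":[0.0032,-0.006,0],"yaw":0},{"slide":[0,0,0.015],"yaw":0},{"slide":[0,0,0.02],"yaw":0},{"slide":[0,0,0.02],"yaw":0},{"slide":[0,0,0.01],"yaw":0},{"slide":[0,0,0.0065],"yaw":0},{"slide":[0,0,0],"yaw":0},{"slide":[0,0,0],"yaw":0},{"slide":[0,0,0],"yaw":0},{"slide":[0,0,0],"yaw":0}]'
python3 - <<'E'
from ax import *
x,s,W=axis(); e=sensors.sense()['ee_pos']; im=s['img'].astype(int)
yel=(im[...,0]>120)&(im[...,2]<.5*im[...,1])&(im[...,1]>.6*im[...,0])&(np.hypot(W[...,0]-x[0],W[...,1]-x[1])<.016)&(W[...,2]>e[2]+.03)
zt=np.percentile(W[yel][:,2],[90,98]); print('handle top',zt.round(4))
tz=zt.mean()-.135; tip=x[:2]-x[2:]*(e[2]+.019-tz); print('tip',tip.round(4),tz.round(4),'dot',(.4318,.189))
go(e+np.r_[.4318-tip[0],.189-tip[1],.047-tz],60)
u,v=proj(s,[.4318,.189,.052]).astype(int); save(cv2.resize(s['img'][v-60:v+30,u-60:u+60],(792,594),interpolation=2),'hover.png')
E
```

```text
t: 22.03
ee_pos: [0.4358, 0.1862, 0.1481]
tcp_rot: [-0.0, 0.866, 0.5, 0.001]
ft_force: [-0.0, 0.1, -1.9]
finger_gap: 0.0243
side yel,bar 391 133 axis@grip [0.4292 0.1909] slope xy deg [-1.7  0.8] tilt 1.9 med 0.0008 ytop 0.1996 TCP [0.4357 0.1861 0.148 ]
handle top [0.1977 0.1987]
tip [0.4322 0.1894] 0.0632 dot (0.4318, 0.189)
t 22.08 pos [0.4357 0.1861 0.148 ] jaw az 60.0 gap 0.0248 q [ 0.82  0.1  -0.54  0.   -0.93 -2.92] F [ 0.1 -0.7 -1.6]
 slide(tool axes now) [-0.0005 -0.0001  0.0162]  yaw rad -0.001
```

View pics/hover.png

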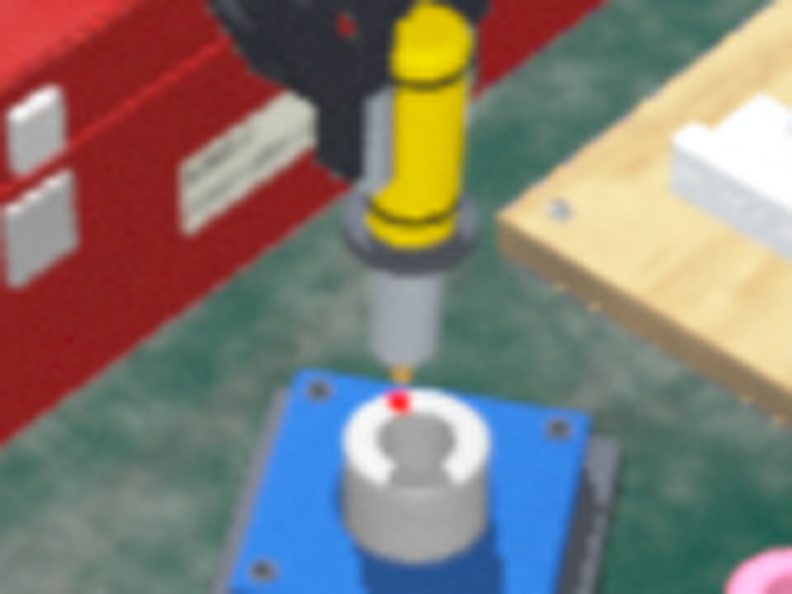

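The brass tip at (401,378) is right above the dot at (399,402). I'll lower it slowly and watch the force.

```bash
for k in 1; do python3 -m crank '[{"slide":[-0.0003,0,0.002],"yaw":0},{"slide":[0,0,0.002],"yaw":0},{"slide":[0,0,0.002],"yaw":0},{"slide":[0,0,0.002],"yaw":0},{"slide":[0,0,0],"yaw":0},{"slide":[0,0,0],"yaw":0}]'; done
python3 -m crank '[{"slide":[0,0,0.001],"yaw":0},{"slide":[0,0,0.001],"yaw":0},{"slide":[0,0,0],"yaw":0},{"slide":[0,0,0],"yaw":0}]'
python3 -m crank '[{"slide":[0,0,0.001],"yaw":0},{"slide":[0,0,0.001],"yaw":0},{"slide":[0,0,0],"yaw":0},{"slide":[0,0,0],"yaw":0}]'
python3 -m crank '[{"slide":[0,0,0.001],"yaw":0},{"slide":[0,0,0.001],"yaw":0},{"slide":[0,0,0],"yaw":0},{"slide":[0,0,0],"yaw":0}]'
```

```text
t: 22.58
ee_pos: [0.435, 0.1854, 0.1389]
tcp_rot: [0.0, 0.866, 0.5, -0.0]
ft_force: [-0.7, -0.1, -0.9]
finger_gap: 0.0246
t: 22.92
ee_pos: [0.4352, 0.1856, 0.1372]
tcp_rot: [0.0, 0.866, 0.5, 0.0]
ft_force: [0.5, -0.6, -1.8]
finger_gap: 0.0246
t: 23.25
ee_pos: [0.4352, 0.1856, 0.1352]
tcp_rot: [0.0, 0.866, 0.5, 0.0]
ft_force: [-0.5, 0.7, 1.0]
finger_gap: 0.0246
t: 23.58
ee_pos: [0.4352, 0.1856, 0.1331]
tcp_rot: [0.0, 0.866, 0.5, 0.0]
ft_force: [0.1, 0.2, 0.7]
finger_gap: 0.0241
```

```bash
python3 -m crank '[{"slide":[0,0,0.001],"yaw":0},{"slide":[0,0,0],"yaw":0},{"slide":[0,0,0],"yaw":0}]'
for i in 1 2 3 4 5; do python3 -m crank '[{"slide":[0,0,0],"yaw":0}]' | grep -E "ft_force|ee_pos"; done
python3 - <<'E'
from ax import *
x,s,W=axis(); e=sensors.sense()['ee_pos']; im=s['img'].astype(int)
yel=(im[...,0]>120)&(im[...,2]<.5*im[...,1])&(im[...,1]>.6*im[...,0])&(np.hypot(W[...,0]-x[0],W[...,1]-x[1])<.016)&(W[...,2]>e[2]+.03)
zt=np.percentile(W[yel][:,2],[90,98]); print('handle top',zt.round(4),'in ~',(.052-(zt.mean()-.135)).round(4)); print('tip',(x[:2]-x[2:]*.1).round(4))
b=(abs(W[...,0]-.425)<.03)&(abs(W[...,1]-.202)<.03)&(W[...,2]>.0485)&(W[...,2]<.056);print('rim z',np.median(W[b][:,2]),cv2.minEnclosingCircle(W[b][:,:2].astype(np.float32)))
u,v=proj(s,[.4318,.189,.052]).astype(int); save(cv2.resize(s['img'][v-50:v+25,u-50:u+50],(792,594),interpolation=2),'final.png')
print(sensors.sense()['dq'].round(4))
E
```

```text
t: 23.83
ee_pos: [0.4352, 0.1856, 0.1321]
tcp_rot: [0.0, 0.866, 0.5, 0.0]
ft_force: [0.6, 0.7, 0.6]
finger_gap: 0.0242
ee_pos: [0.4352, 0.1856, 0.1322]
ft_force: [0.4, 0.4, 1.0]
ee_pos: [0.4352, 0.1856, 0.1322]
ft_force: [-0.0, 0.2, 1.5]
ee_pos: [0.4351, 0.1856, 0.1322]
ft_force: [0.6, -0.8, 0.8]
ee_pos: [0.4351, 0.1856, 0.1321]
ft_force: [0.4, 0.4, 1.9]
ee_pos: [0.4351, 0.1856, 0.1322]
ft_force: [2.0, 0.1, 0.9]
side yel,bar 379 129 axis@grip [0.4286 0.1902] slope xy deg [-1.7  0.8] tilt 1.9 med 0.0007 ytop 0.1962 TCP [0.4351 0.1856 0.1321]
handle top [0.1818 0.1825] in ~ 0.0049
tip [0.4317 0.1888]
rim z 0.05213846115749632 ((0.42468559741973877, 0.20459158718585968), 0.022016378119587898)
[-0.0004 -0.0005  0.0006 -0.0014 -0.0012 -0.0005]
```

View pics/final.png

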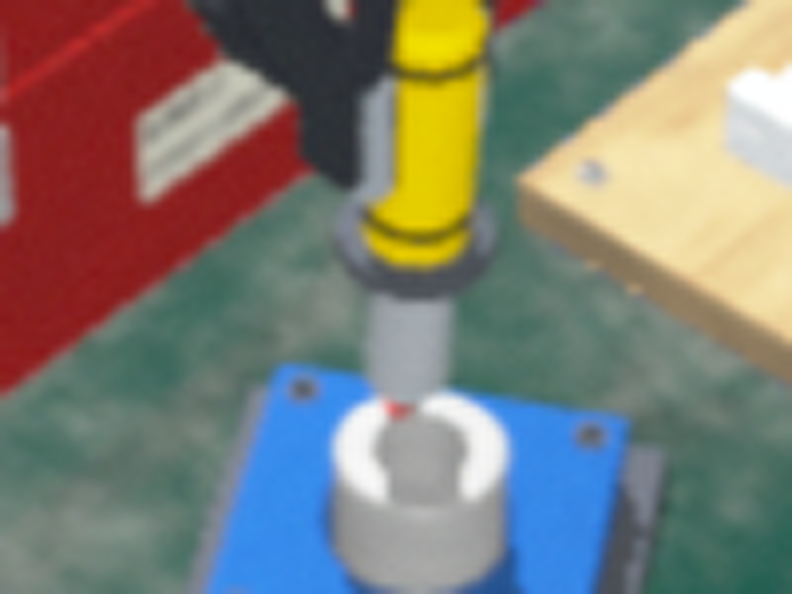

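The tip is on the dot at (398,408), pushed in about 4.9 mm. The force has risen by about 2.7 N, which fits half travel, and the arm is still. Handing in.

```bash
python3 -c "
from h import *
job_done(); go([.4351,.1856,.1321],60)"
```

```text
the job is handed in; nothing more can be done
the job is handed in; nothing more can be done
```

I seated the bush in the nest with its red dot up. I then drew the probe out of the stand and set it on the dot. The job was handed in at about 24 s with the probe still held there; it reports no verdict.

**Pivoting the probe:** the moves cannot tilt the tool, so the probe came out leaning 30° in the grip. I stood it upright by pressing its barrel against the front face of the tool box, at about 9 N.

**Last checks (side camera and wrist force):**

| Check | Result |
|---|---|
| Bush rim height | 52.1 mm above the bench (nominal 52) |
| Probe tilt | 1.9° |
| Tip to dot centre | under 1 mm by measurement |
| Spring tip pushed in | about 4.9 mm |
| Force rise on contact | about 2.7 N, with about 1 N of noise |
| Arm | still |

**Disagreements and gaps:**
- **Bush centre:** the measured centre of the rim varied by about 2 mm between looks. I took this as camera error, because the bush went down freely and its height is right.
- **Dot:** the arm hid it from the top camera, so its final position comes from the side camera only.
- **Grip:** the handle sits about 7 mm off the middle of the pads but held firm.
- **Tape and nipple:** I did not measure either again after the start. No move went near the tape. The nipple stood about 110 mm from the bush pick-up and was still upright in the later pictures.

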